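Build a kiln tier and set the nested bisque ware on it

TASK

Build one kiln tier on the base slab: stand the tall round prop on the middle of the thin tile and the short square prop on the middle of the thick block, so that their tops come level, then lay the long shelf flat across both props, centred over the base slab and in line with it. Then stand the bowl upright on the middle of the long shelf, and after that nest the cup upright in the middle of the bowl. Leave the wooden turning tool on the table where it lies.

Things in the scene. Friction and masses are not known exactly. Their poses are not given: they have to be found in the camera images.
- base_slab: Fixed grey rectangular kiln slab lying on the table, 250 (x) x 110 (y) x 15 mm high. It carries the thin tile and the thick block, one towards each end, in either order. Origin: centre of its underside; x along its length, z up.
- thin_tile: Fixed cream square tile on top of the base slab, 84 x 84 x 6 mm high, about 66 mm from the slab's centre along the slab's length. Origin: centre of its underside (15 mm above the table); z up.
- thick_block: Fixed cream square block on top of the base slab near its other end, 60 x 60 x 31 mm high, about 66 mm from the slab's centre. Origin: centre of its underside (15 mm above the table); z up.
- round_prop: Loose tall round kiln prop, a cream upright tube, 44 mm outer diameter, 20 mm bore, 70 mm high, about 0.17 kg. Belongs on the thin tile. Origin: centre of its underside; z up along the tube.
- square_prop: Loose short square kiln prop, a cream solid block, 44 x 44 x 45 mm high, about 0.12 kg. Belongs on the thick block. Origin: centre of its underside; x and y square to its sides, z up.
- long_shelf: Loose grey kiln shelf, a plain flat bar lying flat on the table, 190 (x) x 64 (y) x 12 mm thick, about 0.32 kg; can be gripped across its 64 mm width. Once both props stand right, its underside rests 91 mm above the table. Origin: centre of its underside; x along its length, z up.
- bowl: Loose terracotta bowl, open upwards, 42 mm high; the outside is 64 mm in diameter from 14 mm up to the rim and tapers below to a 52 mm foot; wall 5 mm, floor 6 mm thick, mouth 54 mm wide inside. About 0.12 kg. Origin: centre of its underside; z up through the mouth.
- cup: Loose slender terracotta cup, open upwards, 72 mm high, outside diameter 32 mm at the foot widening to 42 mm at the rim, wall 4 mm. About 0.09 kg. Fits loosely in the bowl and stands on the bowl's floor, 30 mm above the bowl's rim once in. Origin: centre of its underside; z up through the mouth.
- turning_tool: Loose turning tool lying flat on the table between the base slab and the long shelf: wooden handle, brass ferrule and flat steel blade, 165 mm long, 14 mm wide, 12 mm high. To be left alone. Origin: on the table beneath it, 70 mm from the handle's end; x towards the blade.
Mind the look-alikes: they are no part of the job. Leave any green, red or yellow look-alike of the square_prop alone.

How it is judged:
By the outcome, as a careful person would: the job done as asked, in the order asked, and still so for the second after the job is handed in, with the robot touching nothing.
It also fails if it takes over 144 s, if anything falls off the work surface, if the arm or the gripper's body presses on something with over 40 N, if the wrist force passes 120 N, or if a joint passes its speed limit or range.

ROBOT

A 6-joint arm with a two-finger parallel gripper is mounted at the origin on the work surface. World frame = base frame: x ahead of the robot, y to its left, z up, the work surface at z = 0. Lengths are in m, angles in degrees, forces in N, time in s.
With the tool pointing down it reaches from about 0.325 to 0.775 m from the base axis. Payload 5.5 kg.
Tool frame: the origin (TCP) lies on the centre line of the jaws, within the pads' length; the fingertips stand 22 mm ahead of it and the grasp point (between the pads) lies 3 mm ahead of it; z points along the fingers, y is the line along which they close (so a half turn about z gives the same grasp; the last joint's range is limited). The gripper opens to 88 mm and grips with 3 to 60 N. Pads are 20 mm wide; open, the fingers measure 115 mm over their backs; the gripper's body (75 mm by 178 mm) begins 61 mm behind the grasp point.
Start: joints at [-80.082, 5.22, 70.514, -0, 104.267, -3.249], TCP at [0.137, -0.584, 0.245] pointing down, gripper open.
Joint ranges: [-164.24, 164.24], [-49.07, 125.15], [9.68, 141.18], [-86.29, 266.29], [3.28, 154.24], [-151.56, 151.56]. Speed limits (degrees/s): [147.25, 147.25, 172.46, 180, 180, 180].

INTERFACE

Orientations are given as a 3x3 rotation matrix whose columns are the frame's x, y, z axes.
In Python, from plant import monitor, vision, bot gives the robot as it stands.
- The arm moves only by the tool drive_tool, never from a script. Its argument "deltas" is a list of rows, each a list of 7 numbers: the shift along the tool's x, y, z in m, then the turn, a rotation vector about the tool's x, y, z in degrees, then the finger opening in m, from 0 to 0.0878. A call has exactly 8 rows; each row shifts and turns the commanded pose from where the row before left it, along the tool's axes as they then stand; what a row does not reach is not made up. A row lasts 1/12 s, in which the tool goes at most 41.7 mm and 7.16 degrees, less where a joint would pass 70% of its speed; a pose out of reach is approached as far as the arm can. A call is refused whole if a number of a shift passes 0.0417 or a number of a turn 7.16, either way. A call with a gripper value outside its range is refused whole. The fingers move at their own pace and stop on an object; the grip force is fixed at half the most. Time passes only in rows, so rows that do not move let the fingers close, or fill a call up. It gives the time, the measured TCP pose, the force, the opening and the grip force at its end, in the units of the state.
- monitor.observe(): the state, without advancing time (a new reading comes with each control period).
- vision.grab_frame(name): name is "scene" or "top"; returns (picture, depth): 480x640x3 uint8, red, green, blue; 480x640 float32, m along the optical axis (not along the pixel's ray), 0 where there is no reading.
- vision.get_calibration(name): a dict with "fx", "fy", "cx", "cy" (pixels), "k1" (the pictures are not rectified: a ray, as slopes to the right and down, at radius r is drawn at 1 + k1 r^2 times it, then the intrinsics apply), "camera_from_world" (4x4, takes a point from world to camera coordinates). Camera axes: x right, y down, z forward; pixel columns grow to the right and rows downward; lengths in m; the calibration is good to about 2 mm. A picture is of the moment at which its call begins. get_calibration takes no time and is no camera call.
- bot.finish_job(): hands the job in; it is judged then, once.
The state is a dict: "time_s": time; "q": joint angles; "dq": joint speeds; "joint_torque": joint torques, N m; "tcp_pos": TCP position; "orientation": TCP orientation; "wrist_force": force on the tool from outside, world axes, zero at the start; "moment": the same for the moment, N m; "opening": finger opening in m; "gripper_force": force on a finger pad.
Only numpy, scipy, OpenCV 4.12 (cv2) and the standard library are available. Lean on these libraries where they do the work, as an engineer would, in place of code of your own. Each camera call takes 0.05 s, during which the arm holds its last target. There are 200 camera calls.

## Working session

There is one attempt and no reset: what is moved stays moved. The work goes in short steps, Python scripts to look and compute and a tool call to move; the robot and the scene stay as the last step left them, time stands still between calls to the robot, and variables do not carry over. Pictures are saved under pics/ and viewed, at most 14 in all, crops included, and the job is handed in when it is done.

Besides the shell and the picture viewer there is one more tool, called after ">>>" by a JSON object that holds its "op" and its "data", one argument or row to a line. drive_tool: Moves the arm, as the interface text tells. Its arguments: {"type":"object","properties":{"deltas":{"type":"array"}},"required":["deltas"]}

```bash
ls; mkdir -p pics; python3 - <<'E'
from plant import monitor, vision, bot
import cv2,numpy as np
for n in("scene","top"):
    p,d=vision.grab_frame(n); np.savez(f"{n}0.npz",p=p,d=d)
    cv2.imwrite(f"pics/{n}0.png",p[:,:,::-1])
    print(n,vision.get_calibration(n))
s=monitor.observe(); print(s["time_s"],s["tcp_pos"],s["orientation"],s["opening"])
E
```

```text
pics
scene {'fx': 485.3206672065113, 'fy': 485.3206672065113, 'cx': 317.4853090437707, 'cy': 236.50841224982844, 'k1': 0.010719666266134813, 'camera_from_world': array([[-0.82998518,  0.5577281 , -0.00799834,  0.43221296],
       [ 0.43656075,  0.64061049, -0.63169052, -0.21576813],
       [-0.34718773, -0.52778553, -0.77517941,  1.32667024],
       [ 0.        ,  0.        ,  0.        ,  1.        ]])}
top {'fx': 601.9629293609808, 'fy': 601.9629293609808, 'cx': 325.4452662545274, 'cy': 236.95128538076122, 'k1': 0.04855115255095101, 'camera_from_world': array([[ 0.01105556, -0.99976993, -0.01838091,  0.05295657],
       [-0.98903532, -0.00822597, -0.14744986,  0.53167014],
       [ 0.14726474,  0.01980951, -0.98889872,  1.43213141],
       [ 0.        ,  0.        ,  0.        ,  1.        ]])}
0.1 [ 0.13664682 -0.58400722  0.2436342 ] [[ 9.73709685e-01  2.27792358e-01 -3.00350745e-04]
 [ 2.27792536e-01 -9.73708212e-01  1.69661999e-03]
 [ 9.40230805e-05 -1.72043297e-03 -9.99998516e-01]] 0.08784863455831642
```

View pics/top0.png

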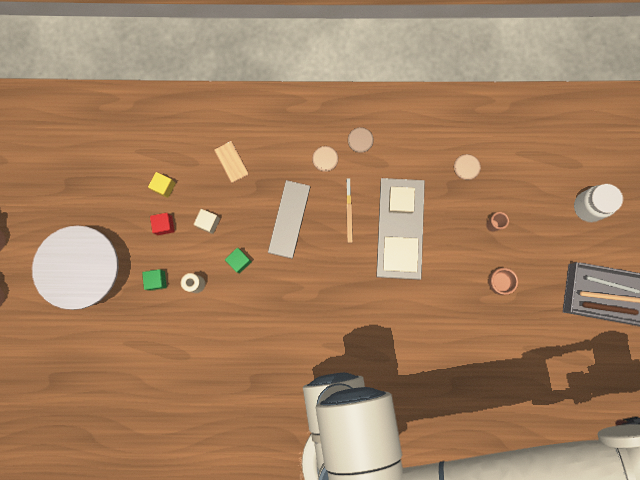

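View pics/scene0.png

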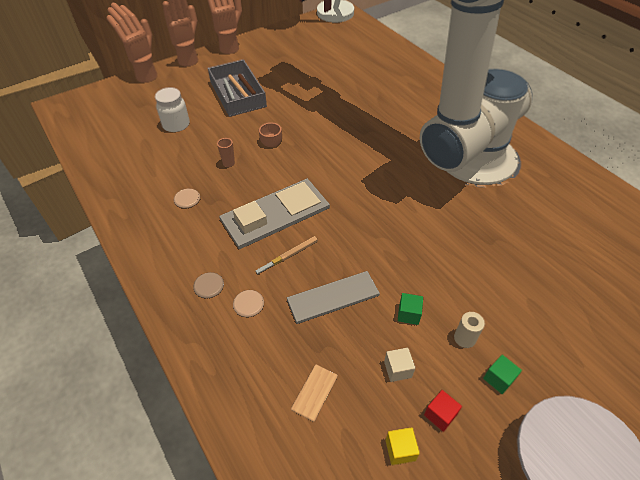

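The top view shows the square prop (206,220), round prop (191,282), shelf (289,219), tool (349,210), block (402,200), tile (401,254), cup (499,220) and bowl (504,281). The scene view agrees, with the slab's block at the far end and its tile at the robot's end.

```bash
cat > h.py <<'E'
import cv2,numpy as np
from plant import monitor, vision, bot
def cal(n):
    c=vision.get_calibration(n); K=np.array([[c["fx"],0,c["cx"]],[0,c["fy"],c["cy"]],[0,0,1]])
    return K,np.array([c["k1"],0,0,0,0.]),c["camera_from_world"]
def plane(n,px,z):
    "pixels -> world points on the plane z"
    K,D,T=cal(n); R,t=T[:3,:3],T[:3,3]
    u=cv2.undistortPoints(np.float64(px).reshape(-1,1,2),K,D)[:,0]
    d=np.c_[u,np.ones(len(u))]@R; o=-R.T@t
    return o+d*((z-o[2])/d[:,2])[:,None]
def zmap(n,d):
    "world z of every pixel by depth"
    K,D,T=cal(n); v,u=np.mgrid[:480,:640]
    r=cv2.undistortPoints(np.float64(np.c_[u.ravel(),v.ravel()]).reshape(-1,1,2),K,D)[:,0]
    P=(np.c_[r,np.ones(len(r))]*d.reshape(-1,1)-T[:3,3])@T[:3,:3]
    return P.reshape(480,640,3)
def rect(n,mask,box,z):
    "largest contour of mask in box, as world-plane minAreaRect at z: centre, sizes, long-side angle"
    x0,y0,x1,y1=box; m=np.zeros((480,640),np.uint8); m[y0:y1,x0:x1]=mask[y0:y1,x0:x1]
    c=max(cv2.findContours(m,cv2.RETR_EXTERNAL,cv2.CHAIN_APPROX_NONE)[0],key=cv2.contourArea)
    w=plane(n,c.reshape(-1,2),z)[:,:2]
    (cx,cy),(a,b),g=cv2.minAreaRect(np.float32(w*1000))
    M=cv2.moments(np.float32(w*1000).reshape(-1,1,2))
    return np.round([cx,cy,M['m10']/M['m00'],M['m01']/M['m00'],a,b,g],1)
E
python3 - <<'E'
from h import *
f=np.load("top0.npz"); p,d=f["p"],f["d"]; P=zmap("top",d); h=cv2.cvtColor(p,cv2.COLOR_RGB2HSV)
for k,(u,v) in dict(sq=(206,220),shelf=(289,219),tile=(401,254),block=(402,200),slab=(402,226),tool=(349,220),wood=(330,300),cup=(499,213),bowl=(504,269),ring=(184,279)).items(): print(k,np.round(P[v,u]*1000,1),h[v,u])
z=P[:,:,2]; zz=z[290:310,200:400];print("noise",zz.std(),zz.mean())
g=(h[:,:,1]<110)
def R(k,box,m,zt): print(k,rect("top",(m*255).astype(np.uint8),box,zt))
R("sq",(185,200,225,240),g&(z>.03),.045)
R("round",(175,265,210,300),g&(z>.055),.070)
R("shelf",(260,170,318,268),g,.012)
R("slab",(365,165,440,290),g,.015)
bright=(h[:,:,1]<110)&(h[:,:,2]>200)
R("tile",(365,225,440,290),bright,.021)
R("block",(365,165,440,222),g&(z>.034),.046)
t=(h[:,:,0]<12)&(h[:,:,1]>90)
R("cup",(480,200,520,240),z>.055,.072)
R("bowl",(480,260,530,305),z>.03,.042)
for k,b in dict(g1=(222,240,255,280),g2=(135,262,172,298),red=(145,205,180,242)).items(): R(k,b,(h[:,:,1]>150)&(z>.03),.045)
R("tool",(338,172,362,250),(z>.005),.008)
E
```

```text
sq [570.6 352.1  41.3] [ 23  37 242]
shelf [581.6 151.2   3.3] [ 18  33 203]
tile [ 493.1 -127.8   21.2] [ 23  34 243]
block [ 622.2 -128.    51.2] [ 23  43 241]
slab [ 563.6 -131.2   17.2] [ 20  33 203]
tool [5.793e+02 2.000e-01 8.300e+00] [ 15 105 230]
wood [379.8  46.   -5.6] [ 13 139 163]
cup [ 587.9 -356.1   70.1] [ 10 120 180]
bowl [ 456.4 -370.6   44.3] [ 10 119 212]
ring [422.9 392.1  70.2] [ 24  32 244]
noise 0.12703418863048527 0.009603712826798533
sq [570.4 351.1 570.9 352.2  49.   44.7  65.9]
round [414.8 376.3 414.7 376.1  40.3  45.2   0.5]
shelf [581.1 150.6 581.1 150.9  65.3 191.6  77.4]
slab [ 559.4 -127.4  559.5 -127.3  111.2  251.7   87.4]
tile [ 501.7 -124.4  499.1 -122.6  106.7  129.6   87.3]
block [ 626.5 -127.7  627.  -127.8   60.4   61.8   87.1]
cup [ 570.6 -356.2  570.6 -356.2   39.9   39.2   88.4]
bowl [ 427.9 -370.2  427.3 -370.4   61.3   62.6   88.2]Traceback (most recent call last):
  File "<stdin>", line 17, in <module>
  File "<stdin>", line 6, in R
  File "h.py", line 25, in rect
    return np.round([cx,cy,M['m10']/M['m00'],M['m01']/M['m00'],a,b,g],1)
                           ~~~~~~~~^~~~~~~~~
ZeroDivisionError: float division by zero
```

```bash
python3 - <<'E'
from h import *
f=np.load("top0.npz"); p,d=f["p"],f["d"]; h=cv2.cvtColor(p,cv2.COLOR_RGB2HSV)
V=h[:,:,2]; S=h[:,:,1]
print("V row402 down", V[170:290:3,402]); print("sq row",V[220,190:225],S[220,190:225]); print("cup",V[220,484:516]); print("sqcol",V[205:238,206])
def R(k,box,m,zt): print(k,rect("top",(m*255).astype(np.uint8),box,zt))
b=(S<100)&(V>224)
R("tile",(365,228,440,290),b,.021); R("block",(365,165,440,222),b,.046)
R("sq",(185,200,225,240),b,.045); R("round",(175,265,210,300),b,.070)
E
python3 - <<'E'
import cv2
p=cv2.imread("pics/top0.png")
a=cv2.resize(p[200:300,170:250],None,fx=5,fy=5,interpolation=0);b=cv2.resize(p[170:270,475:531],None,fx=5,fy=5,interpolation=0)
cv2.imwrite("pics/crop.png",cv2.hconcat([a,b]))
E
```

```text
V row402 down [170 168 167 176 195 196 242 241 240 241 241 241 241 244 137 201 200 202
 199 199 202 202 200 243 242 242 243 243 243 243 243 243 243 244 207 208
 156 158 162 169]
sq row [163 162 161 161 156 213 246 242 242 242 242 242 242 242 242 242 242 242
 242 242 242 243 244 246 214 108 120 120 117 115 151 173 169 171 170] [133 135 136 139 136  73  26  41  41  41  41  40  41  42  42  38  37  40
  36  38  38  39  37  40  67  64  64  64  61 104 140 137 139 137 138]
cup [153 152 125 100 111  98  93 183 226 200 174 144 122 131 130 128 128 126
 129 123 124 121 121 169 228 160 159 159 159 157 160 160]
sqcol [172 182 181 169 124 100 230 245 241 242 241 241 241 242 241 242 242 242
 243 242 243 243 243 245 242 190 150 165 165 175 173 168 167]
tile [ 493.3 -126.5  493.6 -126.6   81.    84.3   89.3]
block [ 627.3 -128.   627.1 -128.1   57.5   58.7   86.7]
sq [570.9 354.4 570.9 354.4  42.1  41.9  67.3]
round [416.  378.8 415.6 378.9  39.3  41.1  46.6]
```

View pics/crop.png

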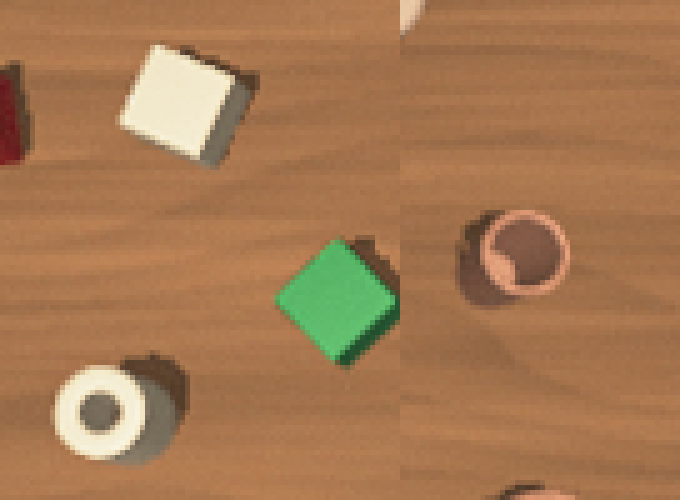

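>>> {"op": "drive_tool", "data": {
  "deltas": [
    [0,0,0,0,0,-6.76,0.0878],
    [0,0,0,0,0,-6.76,0.0878],
    [0,0,0,0,0,-6.76,0.0878],
    [0,0,0,0,0,-6.76,0.0878],
    [0,0,0,0,0,-6.76,0.0878],
    [0,0,0,0,0,-6.76,0.0878],
    [0,0,0,0,0,-6.76,0.0878],
    [0,0,0,0,0,-6.76,0.0878]
  ]
}}

```text
time_s: 0.77
tcp_pos: [0.1366, -0.5841, 0.244]
orientation: [[0.381, 0.924, -0.0], [0.924, -0.381, 0.001], [0.001, -0.001, -1.0]]
wrist_force: [0.3, 0.1, 0.3]
opening: 0.0878
gripper_force: 0.0
```

>>> {"op": "drive_tool", "data": {
  "deltas": [
    [0.04,0.004,0,0,0,0,0.0878],
    [0.04,0.004,0,0,0,0,0.0878],
    [0.04,0.004,0,0,0,0,0.0878],
    [0.04,0.004,0,0,0,0,0.0878],
    [0.04,0.004,0,0,0,0,0.0878],
    [0.04,0.004,0,0,0,0,0.0878],
    [0.04,0.004,0,0,0,0,0.0878],
    [0.04,0.004,0,0,0,0,0.0878]
  ]
}}

```text
time_s: 1.43
tcp_pos: [0.2902, -0.2997, 0.2442]
orientation: [[0.387, 0.922, -0.0], [0.922, -0.387, 0.0], [0.0, -0.0, -1.0]]
wrist_force: [1.1, -0.5, 0.1]
opening: 0.0878
gripper_force: 0.0
```

>>> {"op": "drive_tool", "data": {
  "deltas": [
    [0.04,0.004,0,0,0,0,0.0878],
    [0.04,0.004,0,0,0,0,0.0878],
    [0.04,0.004,0,0,0,0,0.0878],
    [0.04,0.004,0,0,0,0,0.0878],
    [0.04,0.004,0,0,0,0,0.0878],
    [0.04,0.004,0,0,0,0,0.0878],
    [0.04,0.004,0,0,0,0,0.0878],
    [0.04,0.004,0,0,0,0,0.0878]
  ]
}}

```text
time_s: 2.1
tcp_pos: [0.4436, -0.0167, 0.2444]
orientation: [[0.387, 0.922, 0.0], [0.922, -0.387, -0.0], [-0.0, 0.0, -1.0]]
wrist_force: [0.8, -0.8, 0.7]
opening: 0.0879
gripper_force: 0.0
```

```bash
cat >> h.py <<'E'
def to(x,y,z,yaw):
    "world target -> shift in tool axes (mm) if the turn comes last, tool-z turn (deg), and shift if the turn comes first"
    s=monitor.observe(); O=np.array(s["orientation"]); d=np.array([x,y,z])-np.array(s["tcp_pos"])*1000
    w=np.degrees(np.arctan2(O[1,1],O[0,1])); t=(yaw-w+180)%360-180
    a=np.radians(yaw); c,n=np.cos(a),np.sin(a)
    print("t %.2f yaw %.2f"%(s["time_s"],w),"tcp",np.round(np.array(s["tcp_pos"])*1000,1),"shift now",np.round(O.T@d,1),"turn z %.2f"%-t,"shift after turn",np.round([-n*d[0]+c*d[1],c*d[0]+n*d[1],-d[2]],1),"tilt",np.round(O[2,:2]*57.3,2),"open",np.round(s["opening"],4),"F",np.round(s["wrist_force"],1),"grip",np.round(s["gripper_force"],1))
E
python3 -c "
from h import *
to(415.8,378.8,244,-22.7)"
```

```text
t 2.10 yaw -22.74 tcp [443.6 -16.7 244.4] shift now [ 354.  -178.5    0.4] turn z -0.04 shift after turn [ 354.1 -178.2    0.4] tilt [-0.01  0.  ] open 0.0879 F [ 0.8 -0.8  0.7] grip 0.0
```

>>> {"op": "drive_tool", "data": {
  "deltas": [
    [0.0295,-0.0149,0,0,0,0,0.0878],
    [0.0295,-0.0149,0,0,0,0,0.0878],
    [0.0295,-0.0149,0,0,0,0,0.0878],
    [0.0295,-0.0149,0,0,0,0,0.0878],
    [0.0295,-0.0149,0,0,0,0,0.0878],
    [0.0295,-0.0149,0,0,0,0,0.0878],
    [0.0295,-0.0149,0,0,0,0,0.0878],
    [0.0295,-0.0149,0,0,0,0,0.0878]
  ]
}}

```text
time_s: 2.77
tcp_pos: [0.424, 0.2465, 0.2443]
orientation: [[0.387, 0.922, -0.0], [0.922, -0.387, -0.0], [-0.0, -0.0, -1.0]]
wrist_force: [0.8, 0.5, 0.8]
opening: 0.0877
gripper_force: 0.0
```

>>> {"op": "drive_tool", "data": {
  "deltas": [
    [0.0295,-0.0149,0,0,0,0,0.0878],
    [0.0295,-0.0149,0,0,0,0,0.0878],
    [0.0295,-0.0149,0,0,0,0,0.0878],
    [0.0295,-0.0149,0,0,0,0,0.0878],
    [0,0,0.025,0,0,0,0.0878],
    [0,0,0.025,0,0,0,0.0878],
    [0,0,0.025,0,0,0,0.0878],
    [0,0,0.025,0,0,0,0.0878]
  ]
}}

```text
time_s: 3.43
tcp_pos: [0.4148, 0.377, 0.1429]
orientation: [[0.386, 0.922, -0.001], [0.922, -0.386, -0.001], [-0.001, -0.0, -1.0]]
wrist_force: [0.2, 0.3, -0.4]
opening: 0.088
gripper_force: 0.0
```

```bash
python3 -c "
from h import *
to(415.8,378.8,43,-22.7)
p,d=vision.grab_frame('scene');cv2.imwrite('pics/s1.png',p[200:480,300:640,::-1])"
```

```text
t 3.43 yaw -22.71 tcp [414.8 377.  142.9] shift now [ 2.1  0.2 99.9] turn z -0.01 shift after turn [ 2.   0.2 99.9] tilt [-0.05 -0.02] open 0.088 F [ 0.2  0.3 -0.4] grip 0.0
```

View pics/s1.png

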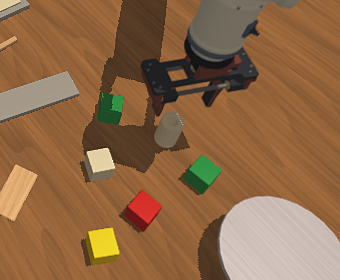

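The gripper hangs above the round prop (crop 168,128), with its fingers either side and the cubes clear. I'll go down and grip.

>>> {"op": "drive_tool", "data": {
  "deltas": [
    [0.0005,0,0.02,0,0,0,0.0878],
    [0.0005,0,0.02,0,0,0,0.0878],
    [0.0005,0,0.02,0,0,0,0.0878],
    [0.0005,0,0.02,0,0,0,0.0878],
    [0,0,0.01,0,0,0,0.0878],
    [0,0,0.01,0,0,0,0.0878],
    [0,0,0,0,0,0,0.0878],
    [0,0,0,0,0,0,0.03]
  ]
}}

```text
time_s: 4.15
tcp_pos: [0.4161, 0.3787, 0.045]
orientation: [[0.387, 0.922, -0.0], [0.922, -0.387, -0.0], [-0.0, -0.0, -1.0]]
wrist_force: [-0.4, 0.0, -0.2]
opening: 0.0845
gripper_force: 0.0
```

>>> {"op": "drive_tool", "data": {
  "deltas": [
    [0,0,0,0,0,0,0.03],
    [0,0,0,0,0,0,0.03],
    [0,0,0,0,0,0,0.03],
    [0,0,0,0,0,0,0.03],
    [0,0,0,0,0,0,0.03],
    [0,0,0,0,0,0,0.03],
    [0,0,0,0,0,0,0.03],
    [0,0,0,0,0,0,0.03]
  ]
}}

```text
time_s: 4.82
tcp_pos: [0.4163, 0.3787, 0.045]
orientation: [[0.387, 0.922, 0.001], [0.922, -0.387, 0.0], [0.001, 0.001, -1.0]]
wrist_force: [1.8, -0.7, 0.8]
opening: 0.0429
gripper_force: 30.0
```

```bash
python3 -c "
from h import *
to(415.8,378.8,43,-22.7)
to(493.4,-126.5,64,-22.7)"
```

```text
t 4.82 yaw -22.75 tcp [416.3 378.7  45. ] shift now [-0.1 -0.5  2. ] turn z -0.05 shift after turn [-0.1 -0.5  2. ] tilt [0.03 0.03] open 0.0429 F [ 1.8 -0.7  0.8] grip 30.0
t 4.82 yaw -22.75 tcp [416.3 378.7  45. ] shift now [-436.1  266.5  -19.1] turn z -0.05 shift after turn [-436.3  266.1  -19. ] tilt [0.03 0.03] open 0.0429 F [ 1.8 -0.7  0.8] grip 30.0
```

>>> {"op": "drive_tool", "data": {
  "deltas": [
    [0,0,-0.01,0,0,0,0.03],
    [0,0,-0.03,0,0,0,0.03],
    [0,0,-0.03,0,0,0,0.03],
    [0,0,-0.03,0,0,0,0.03],
    [-0.0272,0.0166,0,0,0,0,0.03],
    [-0.0272,0.0166,0,0,0,0,0.03],
    [-0.0272,0.0166,0,0,0,0,0.03],
    [-0.0272,0.0166,0,0,0,0,0.03]
  ]
}}

```text
time_s: 5.48
tcp_pos: [0.4348, 0.2515, 0.145]
orientation: [[0.386, 0.923, -0.0], [0.923, -0.386, 0.0], [-0.0, -0.0, -1.0]]
wrist_force: [0.6, -0.4, -1.0]
opening: 0.0427
gripper_force: 30.0
```

>>> {"op": "drive_tool", "data": {
  "deltas": [
    [-0.0272,0.0166,0,0,0,0,0.03],
    [-0.0272,0.0166,0,0,0,0,0.03],
    [-0.0272,0.0166,0,0,0,0,0.03],
    [-0.0272,0.0166,0,0,0,0,0.03],
    [-0.0272,0.0166,0,0,0,0,0.03],
    [-0.0272,0.0166,0,0,0,0,0.03],
    [-0.0272,0.0166,0,0,0,0,0.03],
    [-0.0272,0.0166,0,0,0,0,0.03]
  ]
}}

```text
time_s: 6.15
tcp_pos: [0.4731, -0.0008, 0.1449]
orientation: [[0.387, 0.922, -0.0], [0.922, -0.387, 0.0], [0.0, -0.0, -1.0]]
wrist_force: [0.3, 1.3, -1.8]
opening: 0.0425
gripper_force: 30.0
```

>>> {"op": "drive_tool", "data": {
  "deltas": [
    [-0.0272,0.0166,0,0,0,0,0.03],
    [-0.0272,0.0166,0,0,0,0,0.03],
    [-0.0272,0.0166,0,0,0,0,0.03],
    [-0.0272,0.0166,0,0,0,0,0.03],
    [0,0,0.02,0,0,0,0.03],
    [0,0,0.02,0,0,0,0.03],
    [0,0,0,0,0,0,0.03],
    [0,0,0,0,0,0,0.03]
  ]
}}

```text
time_s: 6.82
tcp_pos: [0.4916, -0.1251, 0.1036]
orientation: [[0.387, 0.922, -0.003], [0.922, -0.387, 0.001], [-0.0, -0.004, -1.0]]
wrist_force: [-0.8, -0.3, -2.2]
opening: 0.0428
gripper_force: 30.0
```

```bash
python3 -c "
from h import *
to(493.4,-126.5,66.5,-22.7)
p,d=vision.grab_frame('scene');cv2.imwrite('pics/s2.png',cv2.resize(p[120:280,190:390,::-1],None,fx=3,fy=3))"
```

```text
t 6.82 yaw -22.76 tcp [ 491.6 -125.1  103.6] shift now [-0.6  2.3 37.1] turn z -0.06 shift after turn [-0.6  2.2 37.1] tilt [-0.  -0.2] open 0.0428 F [-0.8 -0.3 -2.2] grip 30.0
```

View pics/s2.png

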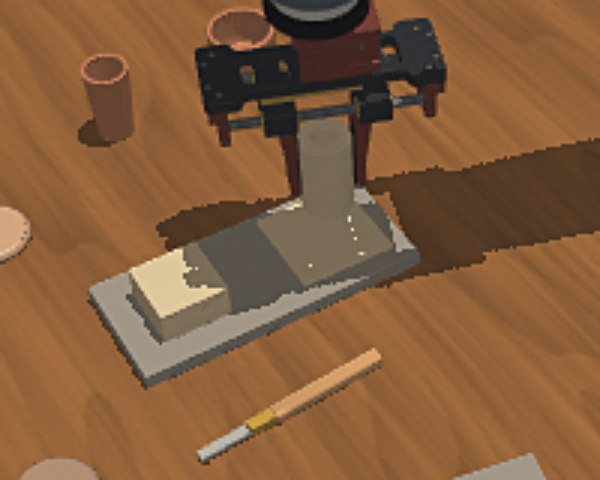

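The prop is held upright at (327,165) above the tile. I'll lower it to just above and check before release.

>>> {"op": "drive_tool", "data": {
  "deltas": [
    [-0.0003,0.001,0.015,0,0,0,0.03],
    [-0.0003,0.001,0.015,0,0,0,0.03],
    [0,0,0.004,0,0,0,0.03],
    [0,0,0.001,0,0,0,0.03],
    [0,0,0,0,0,0,0.03],
    [0,0,0,0,0,0,0.03],
    [0,0,0,0,0,0,0.03],
    [0,0,0,0,0,0,0.03]
  ]
}}

```text
time_s: 7.53
tcp_pos: [0.4947, -0.1268, 0.0707]
orientation: [[0.387, 0.922, 0.001], [0.922, -0.387, -0.0], [0.0, 0.002, -1.0]]
wrist_force: [0.1, -0.7, -2.2]
opening: 0.0425
gripper_force: 30.0
```

```bash
python3 -c "
from h import *
to(493.4,-126.5,66,-22.7)"
```

```text
t 7.53 yaw -22.75 tcp [ 494.7 -126.8   70.7] shift now [-0.2 -1.3  4.7] turn z -0.05 shift after turn [-0.2 -1.3  4.7] tilt [0.01 0.09] open 0.0425 F [ 0.1 -0.7 -2.2] grip 30.0
```

>>> {"op": "drive_tool", "data": {
  "deltas": [
    [0,-0.0012,0.001,0,0,0,0.03],
    [0,0,0.001,0,0,0,0.03],
    [0,0,0.001,0,0,0,0.03],
    [0,0,0.0005,0,0,0,0.03],
    [0,0,0.0005,0,0,0,0.03],
    [0,0,0,0,0,0,0.03],
    [0,0,0,0,0,0,0.03],
    [0,0,0,0,0,0,0.03]
  ]
}}

```text
time_s: 8.2
tcp_pos: [0.493, -0.1263, 0.0659]
orientation: [[0.387, 0.922, -0.0], [0.922, -0.387, 0.0], [-0.0, -0.0, -1.0]]
wrist_force: [-2.0, 0.8, 3.1]
opening: 0.0428
gripper_force: 30.0
```

```bash
python3 -c "
from h import *
to(493.4,-126.5,66,-22.7)"
```

```text
t 8.20 yaw -22.75 tcp [ 493.  -126.3   65.9] shift now [-0.1  0.4 -0.1] turn z -0.05 shift after turn [-0.1  0.4 -0.1] tilt [-0.   -0.01] open 0.0428 F [-2.   0.8  3.1] grip 30.0
```

>>> {"op": "drive_tool", "data": {
  "deltas": [
    [0,0,0,0,0,0,0.06],
    [0,0,0,0,0,0,0.07],
    [0,0,0,0,0,0,0.0878],
    [0,0,0,0,0,0,0.0878],
    [0,0,0,0,0,0,0.0878],
    [0,0,-0.02,0,0,0,0.0878],
    [0,0,-0.03,0,0,0,0.0878],
    [0,0,-0.04,0,0,0,0.0878]
  ]
}}

```text
time_s: 8.87
tcp_pos: [0.4916, -0.1258, 0.1534]
orientation: [[0.387, 0.922, -0.006], [0.922, -0.387, 0.002], [-0.0, -0.006, -1.0]]
wrist_force: [0.6, -0.2, 0.2]
opening: 0.0874
gripper_force: 0.0
```

```bash
python3 -c "
from h import *
to(571,354.4,28,-22.7)"
```

```text
t 8.87 yaw -22.75 tcp [ 491.6 -125.8  153.4] shift now [ 473.6 -111.7  125.9] turn z -0.05 shift after turn [ 473.6 -112.   125.4] tilt [-0.03 -0.36] open 0.0874 F [ 0.6 -0.2  0.2] grip 0.0
```

>>> {"op": "drive_tool", "data": {
  "deltas": [
    [0.0338,-0.008,0,0,0,0,0.0878],
    [0.0338,-0.008,0,0,0,0,0.0878],
    [0.0338,-0.008,0,0,0,0,0.0878],
    [0.0338,-0.008,0,0,0,0,0.0878],
    [0.0338,-0.008,0,0,0,0,0.0878],
    [0.0338,-0.008,0,0,0,0,0.0878],
    [0.0338,-0.008,0,0,0,0,0.0878],
    [0.0338,-0.008,0,0,0,0,0.0878]
  ]
}}

```text
time_s: 9.53
tcp_pos: [0.5388, 0.1496, 0.1557]
orientation: [[0.387, 0.922, 0.0], [0.922, -0.387, 0.0], [0.0, 0.0, -1.0]]
wrist_force: [0.1, 0.8, 0.6]
opening: 0.0879
gripper_force: 0.0
```

>>> {"op": "drive_tool", "data": {
  "deltas": [
    [0.0338,-0.008,0,0,0,0,0.0878],
    [0.0338,-0.008,0,0,0,0,0.0878],
    [0.0338,-0.008,0,0,0,0,0.0878],
    [0.0338,-0.008,0,0,0,0,0.0878],
    [0.0338,-0.008,0,0,0,0,0.0878],
    [0.0338,-0.008,0.02,0,0,0,0.0878],
    [0,0,0.02,0,0,0,0.0878],
    [0,0,0.01,0,0,0,0.0878]
  ]
}}

```text
time_s: 10.2
tcp_pos: [0.5716, 0.3548, 0.1017]
orientation: [[0.384, 0.923, -0.004], [0.923, -0.384, -0.002], [-0.004, -0.003, -1.0]]
wrist_force: [0.1, -0.4, -1.1]
opening: 0.088
gripper_force: 0.0
```

```bash
python3 -c "
from h import *
to(571,354.4,30,-22.7)"
```

```text
t 10.20 yaw -22.60 tcp [571.6 354.8 101.7] shift now [-0.4 -0.2 71.7] turn z 0.10 shift after turn [-0.6 -0.4 71.7] tilt [-0.2  -0.16] open 0.088 F [ 0.1 -0.4 -1.1] grip 0.0
```

>>> {"op": "drive_tool", "data": {
  "deltas": [
    [0,0,0.02,0,0,0,0.0878],
    [0,0,0.02,0,0,0,0.0878],
    [0,0,0.02,0,0,0,0.0878],
    [0,0,0.012,0,0,0,0.0878],
    [0,0,0,0,0,0,0.0878],
    [0,0,0,0,0,0,0.03],
    [0,0,0,0,0,0,0.03],
    [0,0,0,0,0,0,0.03]
  ]
}}

```text
time_s: 10.87
tcp_pos: [0.5739, 0.3537, 0.0359]
orientation: [[0.387, 0.922, 0.003], [0.922, -0.387, 0.002], [0.003, 0.002, -1.0]]
wrist_force: [-0.2, -0.1, 0.2]
opening: 0.0714
gripper_force: 0.0
```

>>> {"op": "drive_tool", "data": {
  "deltas": [
    [0,0,0,0,0,0,0.03],
    [0,0,0,0,0,0,0.03],
    [0,0,0,0,0,0,0.03],
    [0,0,0,0,0,0,0.03],
    [0,0,0,0,0,0,0.03],
    [0,0,0,0,0,0,0.03],
    [0,0,0,0,0,0,0.03],
    [0,0,0,0,0,0,0.03]
  ]
}}

```text
time_s: 11.53
tcp_pos: [0.5729, 0.3536, 0.034]
orientation: [[0.387, 0.922, 0.0], [0.922, -0.387, 0.0], [0.0, 0.0, -1.0]]
wrist_force: [-1.2, -1.2, 2.6]
opening: 0.0437
gripper_force: 30.0
```

```bash
python3 -c "
from h import *
to(627.2,-128,150,-2)"
```

```text
t 11.53 yaw -22.75 tcp [572.9 353.6  34. ] shift now [-423.1  236.3 -116.2] turn z -20.75 shift after turn [-479.4   71.1 -116. ] tilt [0.02 0.  ] open 0.0437 F [-1.2 -1.2  2.6] grip 30.0
```

>>> {"op": "drive_tool", "data": {
  "deltas": [
    [0,0,-0.01,0,0,0,0.03],
    [0,0,-0.025,0,0,0,0.03],
    [0,0,-0.025,0,0,0,0.03],
    [0,0,-0.03,0,0,0,0.03],
    [0,0,-0.03,0,0,0,0.03],
    [0,0,0,0,0,-6.72,0.03],
    [0,0,0,0,0,-6.72,0.03],
    [0,0,0,0,0,-6.72,0.03]
  ]
}}

```text
time_s: 12.2
tcp_pos: [0.5732, 0.3534, 0.155]
orientation: [[0.04, 0.999, 0.002], [0.999, -0.04, 0.001], [0.001, 0.001, -1.0]]
wrist_force: [-0.6, -1.0, -1.0]
opening: 0.0439
gripper_force: 30.0
```

>>> {"op": "drive_tool", "data": {
  "deltas": [
    [-0.0342,0.0054,0,0,0,0,0.03],
    [-0.0342,0.0054,0,0,0,0,0.03],
    [-0.0342,0.0054,0,0,0,0,0.03],
    [-0.0342,0.0054,0,0,0,0,0.03],
    [-0.0342,0.0054,0,0,0,0,0.03],
    [-0.0342,0.0054,0,0,0,0,0.03],
    [-0.0342,0.0054,0,0,0,0,0.03],
    [-0.0342,0.0054,0,0,0,0,0.03]
  ]
}}

```text
time_s: 12.87
tcp_pos: [0.6035, 0.0763, 0.1539]
orientation: [[0.045, 0.999, -0.0], [0.999, -0.045, -0.0], [-0.0, -0.0, -1.0]]
wrist_force: [-0.2, -0.1, -0.9]
opening: 0.0441
gripper_force: 30.0
```

>>> {"op": "drive_tool", "data": {
  "deltas": [
    [-0.0342,0.0054,0,0,0,0,0.03],
    [-0.0342,0.0054,0,0,0,0,0.03],
    [-0.0342,0.0054,0,0,0,0,0.03],
    [-0.0342,0.0054,0,0,0,0,0.03],
    [-0.0342,0.0054,0,0,0,0,0.03],
    [-0.0342,0.0054,0,0,0,0,0.03],
    [0,0,0,0,0,0,0.03],
    [0,0,0,0,0,0,0.03]
  ]
}}

```text
time_s: 13.53
tcp_pos: [0.6264, -0.1303, 0.1534]
orientation: [[0.049, 0.999, -0.001], [0.999, -0.049, 0.0], [0.0, -0.001, -1.0]]
wrist_force: [0.5, 0.9, -1.2]
opening: 0.0437
gripper_force: 30.0
```

```bash
python3 -c "
from h import *
to(627.2,-128,80,-2.6)"
```

```text
t 13.53 yaw -2.79 tcp [ 626.4 -130.3  153.4] shift now [ 2.3  0.7 73.4] turn z -0.19 shift after turn [ 2.3  0.7 73.4] tilt [ 0.01 -0.05] open 0.0437 F [ 0.5  0.9 -1.2] grip 30.0
```

>>> {"op": "drive_tool", "data": {
  "deltas": [
    [0,0,0.02,0,0,0,0.03],
    [0,0,0.02,0,0,0,0.03],
    [0,0,0.02,0,0,0,0.03],
    [0,0,0.007,0,0,0,0.03],
    [0,0,0.001,0,0,0,0.03],
    [0,0,0,0,0,0,0.03],
    [0,0,0,0,0,0,0.03],
    [0,0,0,0,0,0,0.03]
  ]
}}

```text
time_s: 14.2
tcp_pos: [0.6276, -0.1282, 0.0877]
orientation: [[0.045, 0.999, 0.003], [0.999, -0.045, -0.001], [-0.001, 0.003, -1.0]]
wrist_force: [0.2, 0.3, -1.6]
opening: 0.0437
gripper_force: 30.0
```

```bash
python3 -c "
from h import *
to(627.2,-128,80,-2.6)"
```

```text
t 14.20 yaw -2.57 tcp [ 627.6 -128.2   87.7] shift now [ 0.2 -0.4  7.7] turn z 0.03 shift after turn [ 0.2 -0.4  7.7] tilt [-0.03  0.16] open 0.0437 F [ 0.2  0.3 -1.6] grip 30.0
```

>>> {"op": "drive_tool", "data": {
  "deltas": [
    [0,0,0.003,0,0,0,0.03],
    [0,0,0.002,0,0,0,0.03],
    [0,0,0.001,0,0,0,0.03],
    [0,0,0.0005,0,0,0,0.03],
    [0,0,0.0005,0,0,0,0.03],
    [0,0,0,0,0,0,0.03],
    [0,0,0,0,0,0,0.03],
    [0,0,0,0,0,0,0.03]
  ]
}}

```text
time_s: 14.87
tcp_pos: [0.6269, -0.1284, 0.08]
orientation: [[0.045, 0.999, 0.001], [0.999, -0.045, -0.0], [-0.0, 0.001, -1.0]]
wrist_force: [-1.1, 0.5, 5.2]
opening: 0.0438
gripper_force: 30.0
```

```bash
python3 -c "
from h import *
to(627.2,-128,80,-2.6)"
```

```text
t 14.87 yaw -2.60 tcp [ 626.9 -128.4   80. ] shift now [ 0.4  0.3 -0. ] turn z -0.00 shift after turn [ 0.4  0.3 -0. ] tilt [-0.01  0.06] open 0.0438 F [-1.1  0.5  5.2] grip 30.0
```

>>> {"op": "drive_tool", "data": {
  "deltas": [
    [0,0,0,0,0,0,0.06],
    [0,0,0,0,0,0,0.07],
    [0,0,0,0,0,0,0.0878],
    [0,0,0,0,0,0,0.0878],
    [0,0,0,0,0,0,0.0878],
    [0,0,-0.02,0,0,0,0.0878],
    [0,0,-0.03,0,0,0,0.0878],
    [0,0,-0.04,0,0,0,0.0878]
  ]
}}

```text
time_s: 15.53
tcp_pos: [0.6251, -0.1279, 0.1655]
orientation: [[0.045, 0.999, -0.007], [0.999, -0.045, 0.002], [0.002, -0.007, -1.0]]
wrist_force: [0.3, -0.6, 0.6]
opening: 0.0874
gripper_force: 0.0
```

>>> {"op": "drive_tool", "data": {
  "deltas": [
    [0.0346,-0.0073,0,0,0,0,0.0878],
    [0.0346,-0.0073,0,0,0,0,0.0878],
    [0.0346,-0.0073,0,0,0,0,0.0878],
    [0.0346,-0.0073,0,0,0,0,0.0878],
    [0.0346,-0.0073,0,0,0,0,0.0878],
    [0.0346,-0.0073,0,0,0,0,0.0878],
    [0.0346,-0.0073,0,0,0,0,0.0878],
    [0.0346,-0.0073,0,0,0,0,0.0878]
  ]
}}

```text
time_s: 16.2
tcp_pos: [0.5804, 0.1525, 0.1686]
orientation: [[0.045, 0.999, 0.0], [0.999, -0.045, 0.0], [0.0, 0.0, -1.0]]
wrist_force: [0.1, -0.5, 1.3]
opening: 0.0878
gripper_force: 0.0
```

>>> {"op": "drive_tool", "data": {
  "deltas": [
    [0,0,0,0,0,6.67,0.0878],
    [0,0,0,0,0,6.67,0.0878],
    [0,0,0,0,0,6.67,0.0878],
    [0,0,0,0,0,6.67,0.0878],
    [0,0,0,0,0,6.67,0.0878],
    [0,0,0,0,0,6.67,0.0878],
    [0,0,0,0,0,6.67,0.0878],
    [0,0,0,0,0,6.67,0.0878]
  ]
}}

```text
time_s: 16.87
tcp_pos: [0.5809, 0.1509, 0.1685]
orientation: [[0.832, 0.555, -0.0], [0.555, -0.832, -0.0], [-0.0, -0.0, -1.0]]
wrist_force: [0.4, -0.3, 0.2]
opening: 0.0877
gripper_force: 0.0
```

>>> {"op": "drive_tool", "data": {
  "deltas": [
    [0,0,0,0,0,6.67,0.0878],
    [0,0,0,0,0,6.67,0.0878],
    [0,0,0,0,0,6.67,0.0878],
    [0,0,0,0,0,6.67,0.0878],
    [0,0,0,0,0,6.67,0.0878],
    [0,0,0,0,0,6.67,0.0878],
    [0,0,0,0,0,6.67,0.0878],
    [0,0,0,0,0,0,0.0878]
  ]
}}

```text
time_s: 17.53
tcp_pos: [0.5809, 0.1508, 0.1685]
orientation: [[0.975, -0.223, -0.0], [-0.223, -0.975, -0.0], [-0.0, 0.0, -1.0]]
wrist_force: [0.8, -0.4, 0.0]
opening: 0.0878
gripper_force: 0.0
```

```bash
python3 - <<'E'
from h import *
to(581.1,150.7,24,-102.6)
p,d=vision.grab_frame('top');np.savez("top1.npz",p=p,d=d)
cv2.imwrite('pics/t1.png',cv2.resize(p[150:310,240:460,::-1],None,fx=3,fy=3))
h=cv2.cvtColor(p,cv2.COLOR_RGB2HSV); b=(h[:,:,1]<100)&(h[:,:,2]>224)
for k,bx,z in(("sq",(380,170,430,222),.091),("round",(370,225,435,285),.091)): print(k,rect("top",(b*255).astype(np.uint8),bx,z))
E
```

```text
t 17.53 yaw -102.88 tcp [580.9 150.8 168.5] shift now [3.000e-01 1.000e-01 1.445e+02] turn z -0.28 shift after turn [2.000e-01 1.000e-01 1.445e+02] tilt [-0.01  0.01] open 0.0878 F [ 0.8 -0.4  0. ] grip 0.0
sq [ 618.7 -122.5  622.  -125.3   54.4   58.3   89.5]
round [ 485.2 -119.1  485.2 -119.4   77.5   79.    88.4]
```

View pics/t1.png

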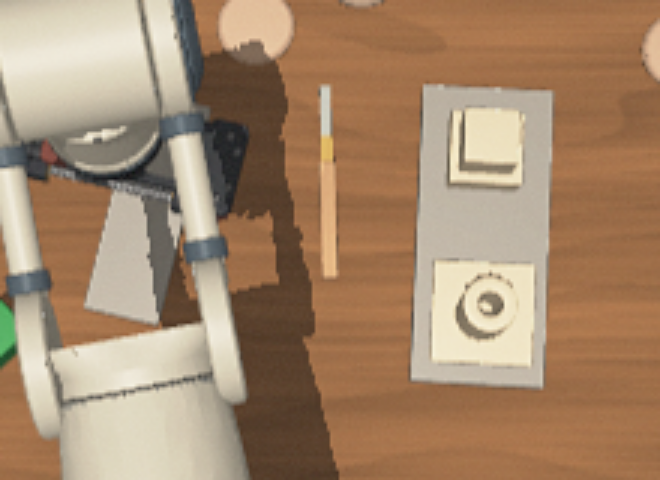

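The props stand upright on the block (crop 494,136) and the tile (490,306), and the tool lies untouched at (327,180). Next is the shelf.

>>> {"op": "drive_tool", "data": {
  "deltas": [
    [0,0,0.03,0,0,0,0.0878],
    [0,0,0.03,0,0,0,0.0878],
    [0,0,0.03,0,0,0,0.0878],
    [0,0,0.03,0,0,0,0.0878],
    [0,0,0.014,0,0,0,0.0878],
    [0,0,0,0,0,0,0.0878],
    [0,0,0,0,0,0,0.0878],
    [0,0,0,0,0,0,0.0878]
  ]
}}

```text
time_s: 18.25
tcp_pos: [0.5822, 0.1511, 0.0371]
orientation: [[0.976, -0.218, 0.003], [-0.218, -0.976, 0.001], [0.003, -0.001, -1.0]]
wrist_force: [-0.1, -0.0, 0.8]
opening: 0.0876
gripper_force: 0.0
```

```bash
python3 - <<'E'
from h import *
to(581.1,150.7,26,-102.6)
p=np.load("top1.npz")["p"]; h=cv2.cvtColor(p,cv2.COLOR_RGB2HSV)
print(plane("top",[[404.7,195.3],[403.3,252]],.091)*1000)
V=h[:,:,2]
b=((h[:,:,1]<110)*255).astype(np.uint8)
print("slab",rect("top",b,(365,165,440,290),.015))
E
```

```text
t 18.25 yaw -102.58 tcp [582.2 151.1  37.1] shift now [-1.1  0.7 11.1] turn z 0.02 shift after turn [-1.   0.6 11.1] tilt [ 0.18 -0.08] open 0.0876 F [-0.1 -0.   0.8] grip 0.0
[[ 625.12836878 -130.12132308   91.        ]
 [ 489.39024364 -125.76561092   91.        ]]
slab [ 559.5 -127.4  559.6 -127.3  111.2  251.5   87.4]
```

>>> {"op": "drive_tool", "data": {
  "deltas": [
    [0,0,0.005,0,0,0,0.0878],
    [0,0,0.003,0,0,0,0.0878],
    [0,0,0,0,0,0,0.0878],
    [0,0,0,0,0,0,0.04],
    [0,0,0,0,0,0,0.04],
    [0,0,0,0,0,0,0.04],
    [0,0,0,0,0,0,0.04],
    [0,0,0,0,0,0,0.04]
  ]
}}

```text
time_s: 18.92
tcp_pos: [0.581, 0.1506, 0.0269]
orientation: [[0.976, -0.219, 0.0], [-0.219, -0.976, -0.001], [0.0, 0.0, -1.0]]
wrist_force: [-1.5, -1.3, 1.4]
opening: 0.0637
gripper_force: 30.0
```

>>> {"op": "drive_tool", "data": {
  "deltas": [
    [0,0,0,0,0,0,0.04],
    [0,0,0,0,0,0,0.04],
    [0,0,0,0,0,0,0.04],
    [0,0,0,0,0,0,0.04],
    [0,0,0,0,0,0,0.04],
    [0,0,0,0,0,0,0.04],
    [0,0,0,0,0,0,0.04],
    [0,0,0,0,0,0,0.04]
  ]
}}

```text
time_s: 19.58
tcp_pos: [0.581, 0.1506, 0.0268]
orientation: [[0.976, -0.219, 0.0], [-0.219, -0.976, -0.0], [0.0, 0.0, -1.0]]
wrist_force: [-2.2, -2.9, 3.7]
opening: 0.0638
gripper_force: 30.0
```

```bash
python3 -c "
from h import *
to(559.5,-127.4,150,-92.6)"
```

```text
t 19.58 yaw -102.65 tcp [581.  150.6  26.8] shift now [  40.   276.  -123.1] turn z -10.05 shift after turn [  -8.8  278.7 -123.2] tilt [0.01 0.02] open 0.0638 F [-2.2 -2.9  3.7] grip 30.0
```

>>> {"op": "drive_tool", "data": {
  "deltas": [
    [0,0,-0.005,0,0,0,0.04],
    [0,0,-0.015,0,0,0,0.04],
    [0,0,-0.025,0,0,0,0.04],
    [0,0,-0.03,0,0,0,0.04],
    [0,0,-0.03,0,0,0,0.04],
    [0,0,-0.03,0,0,0,0.04],
    [0,0,0,0,0,-5.02,0.04],
    [0,0,0,0,0,-5.02,0.04]
  ]
}}

```text
time_s: 20.25
tcp_pos: [0.5819, 0.152, 0.1645]
orientation: [[0.999, -0.041, 0.005], [-0.041, -0.999, 0.003], [0.005, -0.003, -1.0]]
wrist_force: [-0.3, 0.5, -2.7]
opening: 0.0634
gripper_force: 30.0
```

>>> {"op": "drive_tool", "data": {
  "deltas": [
    [-0.0006,0.02,0,0,0,0,0.04],
    [-0.0008,0.025,0,0,0,0,0.04],
    [-0.0008,0.025,0,0,0,0,0.04],
    [-0.0008,0.025,0,0,0,0,0.04],
    [-0.0008,0.025,0,0,0,0,0.04],
    [-0.0008,0.025,0,0,0,0,0.04],
    [-0.0008,0.025,0,0,0,0,0.04],
    [-0.0008,0.025,0,0,0,0,0.04]
  ]
}}

```text
time_s: 20.92
tcp_pos: [0.5656, -0.044, 0.1609]
orientation: [[0.999, -0.045, -0.001], [-0.045, -0.999, 0.002], [-0.001, -0.002, -1.0]]
wrist_force: [-0.0, 0.1, -2.6]
opening: 0.0639
gripper_force: 30.0
```

>>> {"op": "drive_tool", "data": {
  "deltas": [
    [-0.0008,0.025,0,0,0,0,0.04],
    [-0.0008,0.025,0,0,0,0,0.04],
    [-0.0008,0.0237,0,0,0,0,0.04],
    [-0.0002,0.01,0,0,0,0,0.04],
    [0,0,0,0,0,0,0.04],
    [0,0,0,0,0,0,0.04],
    [0,0,0,0,0,0,0.04],
    [0,0,0,0,0,0,0.04]
  ]
}}

```text
time_s: 21.58
tcp_pos: [0.5597, -0.1257, 0.1615]
orientation: [[0.999, -0.044, 0.0], [-0.044, -0.999, 0.001], [-0.0, -0.001, -1.0]]
wrist_force: [-0.1, -0.7, -2.8]
opening: 0.0635
gripper_force: 30.0
```

```bash
python3 - <<'E'
from h import *
to(559.5,-127.4,118,-92.6)
p,d=vision.grab_frame('top')
cv2.imwrite('pics/t2.png',cv2.resize(p[140:300,330:490,::-1],None,fx=3,fy=3))
E
```

```text
t 21.58 yaw -92.50 tcp [ 559.7 -125.7  161.5] shift now [-0.1  1.8 43.5] turn z 0.10 shift after turn [-0.1  1.7 43.5] tilt [-0.   -0.04] open 0.0635 F [-0.1 -0.7 -2.8] grip 30.0
```

View pics/t2.png

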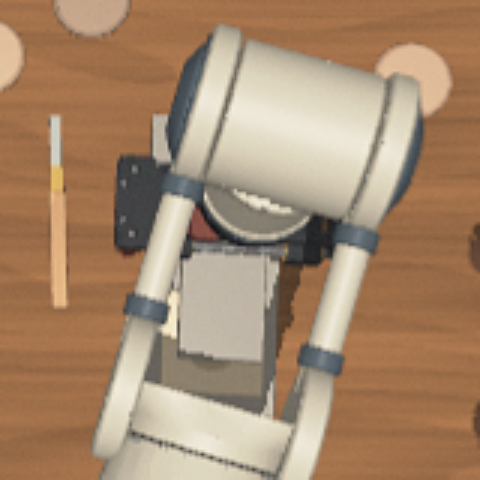

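The shelf hangs level and in line with the slab (near end at crop 222,305). Now I'll lower it.

>>> {"op": "drive_tool", "data": {
  "deltas": [
    [0,0.0008,0.01,0,0,0,0.04],
    [0,0,0.012,0,0,0,0.04],
    [0,0,0.01,0,0,0,0.04],
    [0,0,0.005,0,0,0,0.04],
    [0,0,0.002,0,0,0,0.04],
    [0,0,0,0,0,0,0.04],
    [0,0,0,0,0,0,0.04],
    [0,0,0,0,0,0,0.04]
  ]
}}

```text
time_s: 22.3
tcp_pos: [0.5597, -0.1281, 0.1233]
orientation: [[0.999, -0.046, 0.001], [-0.046, -0.999, -0.0], [0.001, 0.0, -1.0]]
wrist_force: [-0.4, -1.2, -2.6]
opening: 0.0638
gripper_force: 30.0
```

```bash
python3 -c "
from h import *
to(559.5,-127.4,117.8,-92.6)"
```

```text
t 22.30 yaw -92.61 tcp [ 559.7 -128.1  123.3] shift now [-0.3 -0.7  5.5] turn z -0.01 shift after turn [-0.2 -0.7  5.5] tilt [0.06 0.02] open 0.0638 F [-0.4 -1.2 -2.6] grip 30.0
```

>>> {"op": "drive_tool", "data": {
  "deltas": [
    [0,-0.0006,0.001,0,0,0,0.04],
    [0,0,0.001,0,0,0,0.04],
    [0,0,0.001,0,0,0,0.04],
    [0,0,0.001,0,0,0,0.04],
    [0,0,0.001,0,0,0,0.04],
    [0,0,0,0,0,0,0.04],
    [0,0,0,0,0,0,0.04],
    [0,0,0,0,0,0,0.04]
  ]
}}

```text
time_s: 22.97
tcp_pos: [0.5595, -0.1274, 0.1178]
orientation: [[0.999, -0.045, 0.0], [-0.045, -0.999, -0.0], [0.0, 0.0, -1.0]]
wrist_force: [-0.4, 0.3, -1.4]
opening: 0.0635
gripper_force: 30.0
```

```bash
python3 -c "
from h import *
to(559.5,-127.4,117.8,-92.6)"
```

```text
t 22.97 yaw -92.60 tcp [ 559.5 -127.4  117.8] shift now [0. 0. 0.] turn z -0.00 shift after turn [0. 0. 0.] tilt [0.01 0.  ] open 0.0635 F [-0.4  0.3 -1.4] grip 30.0
```

>>> {"op": "drive_tool", "data": {
  "deltas": [
    [0,0,0.0005,0,0,0,0.04],
    [0,0,0,0,0,0,0.04],
    [0,0,0,0,0,0,0.07],
    [0,0,0,0,0,0,0.08],
    [0,0,0,0,0,0,0.0878],
    [0,0,0,0,0,0,0.0878],
    [0,0,0,0,0,0,0.0878],
    [0,0,0,0,0,0,0.0878]
  ]
}}

```text
time_s: 23.63
tcp_pos: [0.5595, -0.1274, 0.117]
orientation: [[0.999, -0.045, -0.0], [-0.045, -0.999, 0.0], [-0.0, -0.0, -1.0]]
wrist_force: [0.2, 0.4, -1.0]
opening: 0.0878
gripper_force: 0.0
```

>>> {"op": "drive_tool", "data": {
  "deltas": [
    [0,0,-0.01,0,0,0,0.0878],
    [0,0,-0.02,0,0,0,0.0878],
    [0,0,-0.03,0,0,0,0.0878],
    [0,0,-0.03,0,0,0,0.0878],
    [0,0,-0.01,0,0,0,0.0878],
    [0,0,0,0,0,0,0.0878],
    [0,0,0,0,0,0,0.0878],
    [0,0,0,0,0,0,0.0878]
  ]
}}

```text
time_s: 24.3
tcp_pos: [0.5589, -0.1272, 0.215]
orientation: [[0.999, -0.045, -0.003], [-0.045, -0.999, 0.001], [-0.003, -0.001, -1.0]]
wrist_force: [0.2, 1.3, -0.2]
opening: 0.0877
gripper_force: 0.0
```

```bash
python3 - <<'E'
from h import *
p=np.load("top0.npz")["p"]; h=cv2.cvtColor(p,cv2.COLOR_RGB2HSV)
print("V bowl row",h[281,485:525,2],"S",h[281,485:525,1])
m=((h[:,:,0]<12)&(h[:,:,2]>175)*1*(h[:,:,1]>90))
m=((h[:,:,0]<13)&(h[:,:,2]>175)&(h[:,:,1]>90)).astype(np.uint8)*255
print("cup",rect("top",m,(480,200,520,240),.072)); print("bowl",rect("top",m,(480,260,530,305),.042))
print(plane("top",[[500,220.6]],.072)*1000)
to(427.7,-370.3,30,-92.6)
E
```

```text
V bowl row [186 192 161  99 101 102 187 231 220 225 225 224 225 224 224 225 227 225
 225 224 227 225 226 228 227 188 146 127 119 113 115 187 232 181 174 178
 178 179 177 175] S [140 139 133 121 119 118 112 112 121 113 114 114 114 114 115 113 113 113
 117 115 113 114 112 111 113 126 124 120 118 120 115 117 115 139 142 140
 140 137 141 137]
cup [ 5.706e+02 -3.563e+02  5.703e+02 -3.569e+02  3.870e+01  4.020e+01
  4.000e-01]
bowl [ 428.6 -372.   428.  -371.4   60.7   62.    44.6]
[[ 569.12636958 -357.3489672    72.        ]]
t 24.30 yaw -92.61 tcp [ 558.9 -127.2  215. ] shift now [-119.5  248.9  185.2] turn z -0.01 shift after turn [-120.1  248.8  185. ] tilt [-0.16 -0.04] open 0.0877 F [ 0.2  1.3 -0.2] grip 0.0
```

>>> {"op": "drive_tool", "data": {
  "deltas": [
    [-0.0149,0.0312,0,0,0,0,0.0878],
    [-0.0149,0.0312,0,0,0,0,0.0878],
    [-0.0149,0.0312,0,0,0,0,0.0878],
    [-0.0149,0.0312,0,0,0,0,0.0878],
    [-0.0149,0.0312,0,0,0,0,0.0878],
    [-0.0149,0.0312,0,0,0,0,0.0878],
    [-0.0149,0.0312,0,0,0,0,0.0878],
    [-0.0149,0.0312,0,0,0,0,0.0878]
  ]
}}

```text
time_s: 24.97
tcp_pos: [0.4274, -0.3721, 0.2145]
orientation: [[0.999, -0.045, -0.003], [-0.045, -0.999, 0.003], [-0.003, -0.003, -1.0]]
wrist_force: [0.9, -0.1, 0.1]
opening: 0.0876
gripper_force: 0.0
```

>>> {"op": "drive_tool", "data": {
  "deltas": [
    [0,0,0.03,0,0,0,0.0878],
    [0,0,0.03,0,0,0,0.0878],
    [0,0,0.03,0,0,0,0.0878],
    [0,0,0.02,0,0,0,0.0878],
    [0,0,0.01,0,0,0,0.0878],
    [0,0,0,0,0,0,0.0878],
    [0,0,0,0,0,0,0.0878],
    [0,0,0,0,0,0,0.0878]
  ]
}}

```text
time_s: 25.63
tcp_pos: [0.4296, -0.3717, 0.0986]
orientation: [[0.999, -0.045, 0.001], [-0.045, -0.999, -0.001], [0.002, 0.001, -1.0]]
wrist_force: [-0.5, 0.3, 0.3]
opening: 0.0879
gripper_force: 0.0
```

```bash
python3 - <<'E'
from h import *
to(428.2,-371.2,30,-92.6)
p,d=vision.grab_frame('scene')
cv2.imwrite('pics/s3.png',cv2.resize(p[100:280,180:400,::-1],None,fx=3,fy=3))
E
```

```text
t 25.63 yaw -92.59 tcp [ 429.6 -371.7   98.6] shift now [-1.5 -0.5 68.6] turn z 0.01 shift after turn [-1.4 -0.4 68.6] tilt [0.09 0.08] open 0.0879 F [-0.5  0.3  0.3] grip 0.0
```

View pics/s3.png

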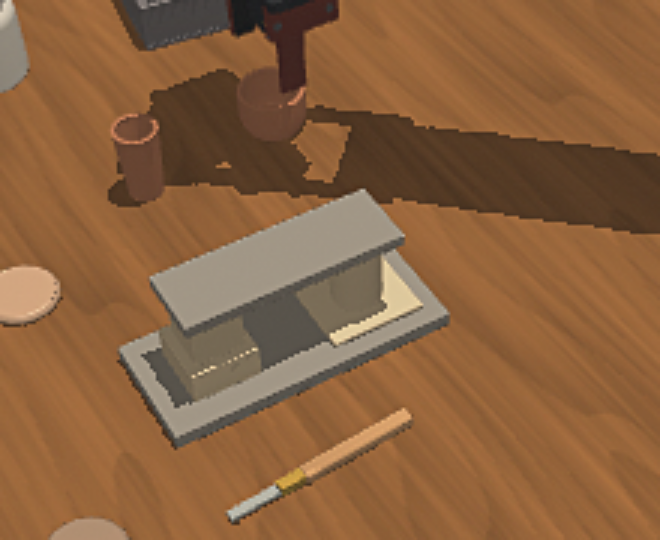

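The shelf lies flat across both props (crop 280,260), and the bowl is under the gripper at (272,105). I'll descend, grip and then measure the shelf.

>>> {"op": "drive_tool", "data": {
  "deltas": [
    [-0.0005,0,0.02,0,0,0,0.0878],
    [0,0,0.02,0,0,0,0.0878],
    [0,0,0.02,0,0,0,0.0878],
    [0,0,0.006,0,0,0,0.0878],
    [0,0,0,0,0,0,0.0878],
    [0,0,0,0,0,0,0.0878],
    [0,0,0,0,0,0,0.04],
    [0,0,0,0,0,0,0.04]
  ]
}}

```text
time_s: 26.35
tcp_pos: [0.4294, -0.3721, 0.0332]
orientation: [[0.999, -0.045, 0.002], [-0.045, -0.999, -0.002], [0.002, 0.002, -1.0]]
wrist_force: [-0.0, -0.3, -0.2]
opening: 0.0777
gripper_force: 0.0
```

>>> {"op": "drive_tool", "data": {
  "deltas": [
    [0,0,0,0,0,0,0.04],
    [0,0,0,0,0,0,0.04],
    [0,0,0,0,0,0,0.04],
    [0,0,0,0,0,0,0.04],
    [0,0,0,0,0,0,0.04],
    [0,0,0,0,0,0,0.04],
    [0,0,0,0,0,0,0.04],
    [0,0,0,0,0,0,0.04]
  ]
}}

```text
time_s: 27.02
tcp_pos: [0.429, -0.3721, 0.0323]
orientation: [[0.999, -0.046, 0.001], [-0.046, -0.999, -0.002], [0.002, 0.002, -1.0]]
wrist_force: [-0.3, -2.8, 5.2]
opening: 0.0621
gripper_force: 30.0
```

```bash
python3 - <<'E'
from h import *
p,d=vision.grab_frame('top'); h=cv2.cvtColor(p,cv2.COLOR_RGB2HSV); P=zmap("top",d)
m=((P[:,:,2]>.08)&(P[:,:,2]<.12)&(h[:,:,1]<110)).astype(np.uint8)*255
print("shelf",rect("top",m,(360,150,445,290),.103))
to(559.5,-127.4,200,-92.6)
E
```

```text
shelf [ 560.7 -124.1  560.6 -124.    64.3  190.3   87.4]
t 27.07 yaw -92.61 tcp [ 429.  -372.    32.2] shift now [ 119.5 -250.  -168.1] turn z -0.01 shift after turn [ 119.3 -250.3 -167.8] tilt [0.08 0.11] open 0.0623 F [-0.4 -2.5  5.7] grip 30.0
```

>>> {"op": "drive_tool", "data": {
  "deltas": [
    [0,0,-0.01,0,0,0,0.04],
    [0,0,-0.025,0,0,0,0.04],
    [0,0,-0.03,0,0,0,0.04],
    [0,0,-0.035,0,0,0,0.04],
    [0,0,-0.03,0,0,0,0.04],
    [0,0,-0.03,0,0,0,0.04],
    [0.012,-0.025,0,0,0,0,0.04],
    [0.012,-0.025,0,0,0,0,0.04]
  ]
}}

```text
time_s: 27.73
tcp_pos: [0.455, -0.3227, 0.1936]
orientation: [[0.999, -0.048, 0.002], [-0.048, -0.999, -0.001], [0.002, 0.001, -1.0]]
wrist_force: [-0.8, 0.3, -2.3]
opening: 0.0621
gripper_force: 30.0
```

>>> {"op": "drive_tool", "data": {
  "deltas": [
    [0.012,-0.025,0,0,0,0,0.04],
    [0.012,-0.025,0,0,0,0,0.04],
    [0.012,-0.025,0,0,0,0,0.04],
    [0.012,-0.025,0,0,0,0,0.04],
    [0.012,-0.025,0,0,0,0,0.04],
    [0.012,-0.025,0,0,0,0,0.04],
    [0.012,-0.025,0,0,0,0,0.04],
    [0.012,-0.025,0,0,0,0,0.04]
  ]
}}

```text
time_s: 28.4
tcp_pos: [0.5595, -0.1251, 0.1904]
orientation: [[0.999, -0.045, -0.003], [-0.045, -0.999, 0.001], [-0.003, -0.001, -1.0]]
wrist_force: [-0.3, -0.3, -1.2]
opening: 0.0623
gripper_force: 30.0
```

>>> {"op": "drive_tool", "data": {
  "deltas": [
    [0,0,0,0,0,0,0.04],
    [0,0,0.01,0,0,0,0.04],
    [0,0,0.02,0,0,0,0.04],
    [0,0,0.01,0,0,0,0.04],
    [0,0,0,0,0,0,0.04],
    [0,0,0,0,0,0,0.04],
    [0,0,0,0,0,0,0.04],
    [0,0,0,0,0,0,0.04]
  ]
}}

```text
time_s: 29.07
tcp_pos: [0.56, -0.1275, 0.1523]
orientation: [[0.999, -0.046, 0.002], [-0.046, -0.999, -0.0], [0.002, 0.0, -1.0]]
wrist_force: [-0.5, 0.2, -0.5]
opening: 0.0624
gripper_force: 30.0
```

```bash
python3 - <<'E'
from h import *
to(560,-127.4,135.2,-92.6)
E
```

```text
t 29.07 yaw -92.64 tcp [ 560.  -127.5  152.3] shift now [-0.  -0.1 17.1] turn z -0.04 shift after turn [-0.  -0.1 17.1] tilt [0.09 0.02] open 0.0624 F [-0.5  0.2 -0.5] grip 30.0
```

>>> {"op": "drive_tool", "data": {
  "deltas": [
    [0,0,0.005,0,0,0,0.04],
    [0,0,0.005,0,0,0,0.04],
    [0,0,0.003,0,0,0,0.04],
    [0,0,0.001,0,0,0,0.04],
    [0,0,0.001,0,0,0,0.04],
    [0,0,0,0,0,0,0.04],
    [0,0,0,0,0,0,0.04],
    [0,0,0,0,0,0,0.04]
  ]
}}

```text
time_s: 29.73
tcp_pos: [0.5599, -0.127, 0.1364]
orientation: [[0.999, -0.045, 0.0], [-0.045, -0.999, -0.0], [0.0, 0.0, -1.0]]
wrist_force: [-1.0, 0.5, -1.0]
opening: 0.062
gripper_force: 30.0
```

```bash
python3 - <<'E'
from h import *
to(560,-127.4,135.2,-92.6)
E
```

```text
t 29.73 yaw -92.60 tcp [ 559.9 -127.   136.4] shift now [0.1 0.4 1.2] turn z -0.00 shift after turn [0.1 0.4 1.2] tilt [0.02 0.  ] open 0.062 F [-1.   0.5 -1. ] grip 30.0
```

Lower 1.2 mm, release and rise, then go towards the cup.

>>> {"op": "drive_tool", "data": {
  "deltas": [
    [0,0.0004,0.0007,0,0,0,0.04],
    [0,0,0.0006,0,0,0,0.04],
    [0,0,0,0,0,0,0.04],
    [0,0,0,0,0,0,0.07],
    [0,0,0,0,0,0,0.08],
    [0,0,0,0,0,0,0.0878],
    [0,0,0,0,0,0,0.0878],
    [0,0,0,0,0,0,0.0878]
  ]
}}

```text
time_s: 30.4
tcp_pos: [0.5598, -0.1274, 0.1349]
orientation: [[0.999, -0.045, 0.0], [-0.045, -0.999, 0.0], [0.0, -0.0, -1.0]]
wrist_force: [-0.1, -0.0, -0.8]
opening: 0.0875
gripper_force: 0.0
```

>>> {"op": "drive_tool", "data": {
  "deltas": [
    [0,0,-0.01,0,0,0,0.0878],
    [0,0,-0.02,0,0,0,0.0878],
    [0,0,-0.03,0,0,0,0.0878],
    [0,0,-0.03,0,0,0,0.0878],
    [0,0,-0.01,0,0,0,0.0878],
    [0,0,0,0,0,0,0.0878],
    [0,0,0,0,0,0,0.0878],
    [0,0,0,0,0,0,0.0878]
  ]
}}

```text
time_s: 31.07
tcp_pos: [0.5593, -0.1272, 0.2327]
orientation: [[0.999, -0.045, -0.003], [-0.045, -0.999, 0.001], [-0.003, -0.001, -1.0]]
wrist_force: [0.2, -0.7, -0.0]
opening: 0.0879
gripper_force: 0.0
```

```bash
python3 - <<'E'
from h import *
to(570.3,-356.6,64,-92.6)
E
```

```text
t 31.07 yaw -92.60 tcp [ 559.3 -127.2  232.7] shift now [ 21.9 228.8 168.4] turn z 0.00 shift after turn [ 21.4 228.7 168.7] tilt [-0.17 -0.04] open 0.0879 F [ 0.2 -0.7 -0. ] grip 0.0
```

>>> {"op": "drive_tool", "data": {
  "deltas": [
    [0.0027,0.0286,0,0,0,0,0.0878],
    [0.0027,0.0286,0,0,0,0,0.0878],
    [0.0027,0.0286,0,0,0,0,0.0878],
    [0.0027,0.0286,0,0,0,0,0.0878],
    [0.0027,0.0286,0,0,0,0,0.0878],
    [0.0027,0.0286,0,0,0,0,0.0878],
    [0.0027,0.0286,0,0,0,0,0.0878],
    [0.0027,0.0286,0,0,0,0,0.0878]
  ]
}}

```text
time_s: 31.73
tcp_pos: [0.5703, -0.358, 0.2318]
orientation: [[0.999, -0.045, -0.004], [-0.045, -0.999, 0.003], [-0.004, -0.002, -1.0]]
wrist_force: [0.3, 0.5, -0.1]
opening: 0.0878
gripper_force: 0.0
```

>>> {"op": "drive_tool", "data": {
  "deltas": [
    [0,0,0.02,0,0,0,0.0878],
    [0,0,0.03,0,0,0,0.0878],
    [0,0,0.03,0,0,0,0.0878],
    [0,0,0.02,0,0,0,0.0878],
    [0,0,0.01,0,0,0,0.0878],
    [0,0,0,0,0,0,0.0878],
    [0,0,0,0,0,0,0.0878],
    [0,0,0,0,0,0,0.0878]
  ]
}}

```text
time_s: 32.4
tcp_pos: [0.5715, -0.3572, 0.1265]
orientation: [[0.999, -0.045, 0.002], [-0.045, -0.999, -0.001], [0.002, 0.001, -1.0]]
wrist_force: [0.8, -0.7, 0.4]
opening: 0.0879
gripper_force: 0.0
```

```bash
python3 - <<'E'
from h import *
to(570.3,-356.6,64,-92.6)
p,d=vision.grab_frame('scene')
cv2.imwrite('pics/s4.png',cv2.resize(p[90:280,180:400,::-1],None,fx=3,fy=3))
E
```

```text
t 32.40 yaw -92.60 tcp [ 571.5 -357.2  126.5] shift now [-1.3 -0.6 62.5] turn z 0.00 shift after turn [-1.2 -0.5 62.5] tilt [0.11 0.07] open 0.0879 F [ 0.8 -0.7  0.4] grip 0.0
```

View pics/s4.png

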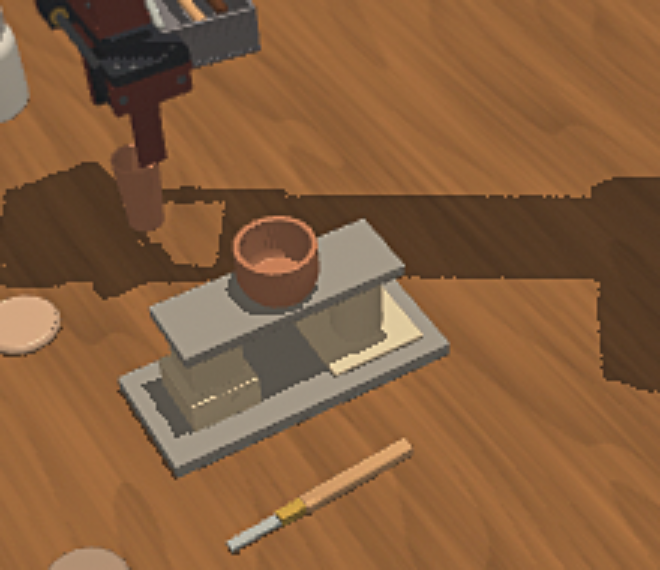

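The bowl stands upright mid-shelf (crop 275,262), and the gripper is over the cup (140,190). I'll grip the cup.

>>> {"op": "drive_tool", "data": {
  "deltas": [
    [-0.0008,0,0.02,0,0,0,0.0878],
    [0,0,0.02,0,0,0,0.0878],
    [0,0,0.015,0,0,0,0.0878],
    [0,0,0.005,0,0,0,0.0878],
    [0,0,0,0,0,0,0.0878],
    [0,0,0,0,0,0,0.0878],
    [0,0,0,0,0,0,0.03],
    [0,0,0,0,0,0,0.03]
  ]
}}

```text
time_s: 33.12
tcp_pos: [0.5709, -0.3574, 0.067]
orientation: [[0.999, -0.045, 0.003], [-0.045, -0.999, -0.002], [0.003, 0.002, -1.0]]
wrist_force: [-0.6, -0.7, -0.6]
opening: 0.078
gripper_force: 0.0
```

>>> {"op": "drive_tool", "data": {
  "deltas": [
    [0,0,0,0,0,0,0.03],
    [0,0,0,0,0,0,0.03],
    [0,0,0,0,0,0,0.03],
    [0,0,0,0,0,0,0.03],
    [0,0,0,0,0,0,0.03],
    [0,0,0,0,0,0,0.03],
    [0,0,0,0,0,0,0.03],
    [0,0,0,0,0,0,0.03]
  ]
}}

```text
time_s: 33.78
tcp_pos: [0.5701, -0.357, 0.0648]
orientation: [[0.999, -0.046, 0.0], [-0.046, -0.999, -0.0], [0.0, 0.0, -1.0]]
wrist_force: [-0.5, -0.5, 0.5]
opening: 0.041
gripper_force: 30.0
```

```bash
python3 - <<'E'
from h import *
to(560,-127.4,230,-92.6)
p,d=vision.grab_frame('top'); h=cv2.cvtColor(p,cv2.COLOR_RGB2HSV); 
m=((h[:,:,0]<14)&(h[:,:,1]>90)).astype(np.uint8)*255
P=zmap("top",d); m[(P[:,:,2]<.12)]=0
print("bowl",rect("top",m,(375,190,430,255),.145))
m2=((P[:,:,2]>.08)&(P[:,:,2]<.118)&(h[:,:,1]<80)).astype(np.uint8)*255
print("shelf",rect("top",m2,(360,150,445,290),.103))
E
```

```text
t 33.78 yaw -92.61 tcp [ 570.1 -357.    64.8] shift now [ -20.6 -228.9 -165.2] turn z -0.01 shift after turn [ -20.5 -228.9 -165.2] tilt [0.   0.01] open 0.041 F [-0.5 -0.5  0.5] grip 30.0
bowl [ 557.1 -123.1  557.4 -123.3   61.1   62.5   89.7]
shelf [ 560.7 -124.1  558.3 -123.1   64.3  190.3   87.4]
```

>>> {"op": "drive_tool", "data": {
  "deltas": [
    [0,0,-0.01,0,0,0,0.03],
    [0,0,-0.02,0,0,0,0.03],
    [0,0,-0.03,0,0,0,0.03],
    [0,0,-0.03,0,0,0,0.03],
    [0,0,-0.03,0,0,0,0.03],
    [0,0,-0.03,0,0,0,0.03],
    [0,0,-0.02,0,0,0,0.03],
    [0,0,0,0,0,0,0.03]
  ]
}}

```text
time_s: 34.5
tcp_pos: [0.5713, -0.3575, 0.2424]
orientation: [[0.999, -0.045, 0.009], [-0.045, -0.999, -0.006], [0.009, 0.005, -1.0]]
wrist_force: [-0.4, -0.3, 1.0]
opening: 0.0406
gripper_force: 30.0
```

>>> {"op": "drive_tool", "data": {
  "deltas": [
    [-0.0021,-0.0229,0,0,0,0,0.03],
    [-0.0021,-0.0229,0,0,0,0,0.03],
    [-0.0021,-0.0229,0,0,0,0,0.03],
    [-0.0021,-0.0229,0,0,0,0,0.03],
    [-0.0021,-0.0229,0,0,0,0,0.03],
    [-0.0021,-0.0229,0,0,0,0,0.03],
    [-0.0021,-0.0229,0,0,0,0,0.03],
    [-0.0021,-0.0229,0,0,0,0,0.03]
  ]
}}

```text
time_s: 35.17
tcp_pos: [0.5611, -0.1718, 0.233]
orientation: [[0.999, -0.045, -0.002], [-0.045, -0.999, 0.001], [-0.002, -0.001, -1.0]]
wrist_force: [-0.0, 0.5, 0.4]
opening: 0.0406
gripper_force: 30.0
```

>>> {"op": "drive_tool", "data": {
  "deltas": [
    [-0.0021,-0.0229,0,0,0,0,0.03],
    [-0.0021,-0.0229,0,0,0,0,0.03],
    [0,0,0,0,0,0,0.03],
    [0,0,0,0,0,0,0.03],
    [0,0,0,0,0,0,0.03],
    [0,0,0,0,0,0,0.03],
    [0,0,0,0,0,0,0.03],
    [0,0,0,0,0,0,0.03]
  ]
}}

```text
time_s: 35.83
tcp_pos: [0.5595, -0.128, 0.2345]
orientation: [[0.999, -0.047, -0.0], [-0.047, -0.999, 0.0], [-0.0, 0.0, -1.0]]
wrist_force: [0.7, -0.2, -0.5]
opening: 0.0411
gripper_force: 30.0
```

```bash
python3 - <<'E'
from h import *
to(559.5,-127.4,173.8,-92.6)
p,d=vision.grab_frame('scene')
cv2.imwrite('pics/s5.png',cv2.resize(p[60:250,180:400,::-1],None,fx=3,fy=3))
E
```

```text
t 35.83 yaw -92.68 tcp [ 559.5 -128.   234.5] shift now [-0.  -0.6 60.7] turn z -0.08 shift after turn [-0.  -0.6 60.7] tilt [-0.03  0.  ] open 0.0411 F [ 0.7 -0.2 -0.5] grip 30.0
```

View pics/s5.png

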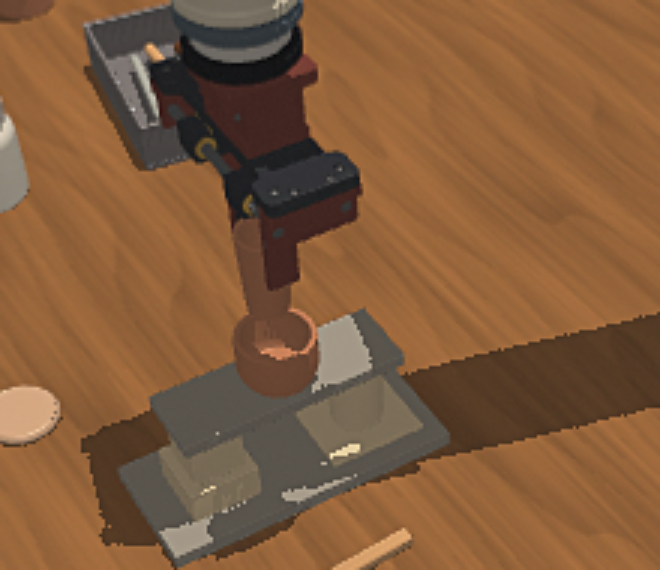

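The cup (crop 262,275) hangs straight over the bowl (277,350). Lowering.

>>> {"op": "drive_tool", "data": {
  "deltas": [
    [0,0,0.01,0,0,0,0.03],
    [0,0,0.015,0,0,0,0.03],
    [0,0,0.015,0,0,0,0.03],
    [0,0,0.01,0,0,0,0.03],
    [0,0,0.005,0,0,0,0.03],
    [0,0,0,0,0,0,0.03],
    [0,0,0,0,0,0,0.03],
    [0,0,0,0,0,0,0.03]
  ]
}}

```text
time_s: 36.55
tcp_pos: [0.5599, -0.1273, 0.1808]
orientation: [[0.999, -0.045, 0.001], [-0.045, -0.999, -0.0], [0.001, 0.0, -1.0]]
wrist_force: [0.7, -0.0, 0.1]
opening: 0.0405
gripper_force: 30.0
```

```bash
python3 - <<'E'
from h import *
to(559.5,-127.4,173.8,-92.6)
E
```

```text
t 36.55 yaw -92.60 tcp [ 559.9 -127.3  180.8] shift now [-0.4  0.1  7. ] turn z -0.00 shift after turn [-0.4  0.1  7. ] tilt [0.08 0.02] open 0.0405 F [ 0.7 -0.   0.1] grip 30.0
```

>>> {"op": "drive_tool", "data": {
  "deltas": [
    [0,0,0.002,0,0,0,0.03],
    [0,0,0.002,0,0,0,0.03],
    [0,0,0.001,0,0,0,0.03],
    [0,0,0.0005,0,0,0,0.03],
    [0,0,0.0005,0,0,0,0.03],
    [0,0,0,0,0,0,0.03],
    [0,0,0,0,0,0,0.03],
    [0,0,0,0,0,0,0.03]
  ]
}}

```text
time_s: 37.22
tcp_pos: [0.5596, -0.1272, 0.1739]
orientation: [[0.999, -0.045, 0.0], [-0.045, -0.999, -0.0], [0.0, 0.0, -1.0]]
wrist_force: [-0.2, 1.1, -0.1]
opening: 0.0407
gripper_force: 30.0
```

```bash
python3 - <<'E'
from h import *
to(559.5,-127.4,173.8,-92.6)
E
```

```text
t 37.22 yaw -92.60 tcp [ 559.6 -127.2  173.9] shift now [-0.1  0.2  0.1] turn z -0.00 shift after turn [-0.1  0.2  0.1] tilt [0. 0.] open 0.0407 F [-0.2  1.1 -0.1] grip 30.0
```

>>> {"op": "drive_tool", "data": {
  "deltas": [
    [0,0,0.0005,0,0,0,0.03],
    [0,0,0,0,0,0,0.03],
    [0,0,0,0,0,0,0.06],
    [0,0,0,0,0,0,0.07],
    [0,0,0,0,0,0,0.08],
    [0,0,0,0,0,0,0.0878],
    [0,0,0,0,0,0,0.0878],
    [0,0,0,0,0,0,0.0878]
  ]
}}

```text
time_s: 37.88
tcp_pos: [0.5595, -0.1271, 0.1733]
orientation: [[0.999, -0.045, -0.0], [-0.045, -0.999, 0.0], [-0.0, -0.0, -1.0]]
wrist_force: [0.7, -0.5, -0.5]
opening: 0.0772
gripper_force: 0.0
```

>>> {"op": "drive_tool", "data": {
  "deltas": [
    [0,0,-0.01,0,0,0,0.0878],
    [0,0,-0.02,0,0,0,0.0878],
    [0,0,-0.03,0,0,0,0.0878],
    [0,0,-0.03,0,0,0,0.0878],
    [0,0,-0.01,0,0,0,0.0878],
    [0,0,0,0,0,0,0.0878],
    [0,0,0,0,0,0,0.0878],
    [0,0,0,0,0,0,0.0878]
  ]
}}

```text
time_s: 38.55
tcp_pos: [0.5592, -0.1271, 0.2712]
orientation: [[0.999, -0.045, -0.003], [-0.045, -0.999, 0.001], [-0.003, -0.001, -1.0]]
wrist_force: [-1.0, -0.6, 0.5]
opening: 0.0879
gripper_force: 0.0
```

>>> {"op": "drive_tool", "data": {
  "deltas": [
    [-0.012,0.03,0,0,0,0,0.0878],
    [-0.012,0.03,0,0,0,0,0.0878],
    [-0.012,0.03,0,0,0,0,0.0878],
    [-0.012,0.03,0,0,0,0,0.0878],
    [-0.012,0.03,0,0,0,0,0.0878],
    [-0.012,0.03,0,0,0,0,0.0878],
    [-0.012,0.03,0,0,0,0,0.0878],
    [-0.012,0.03,0,0,0,0,0.0878]
  ]
}}

```text
time_s: 39.22
tcp_pos: [0.4515, -0.3635, 0.2706]
orientation: [[0.999, -0.045, -0.003], [-0.045, -0.999, 0.003], [-0.003, -0.003, -1.0]]
wrist_force: [0.4, -0.5, -0.4]
opening: 0.0875
gripper_force: 0.0
```

```bash
python3 - <<'E'
from h import *
a=cv2.resize(vision.grab_frame('scene')[0][130:270,200:340,::-1],(400,400))
b=cv2.resize(vision.grab_frame('top')[0][160:300,330:470,::-1],(400,400))
cv2.imwrite('pics/s6.png',cv2.hconcat([a,b]))
E
```

```text
(no output)
```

View pics/s6.png

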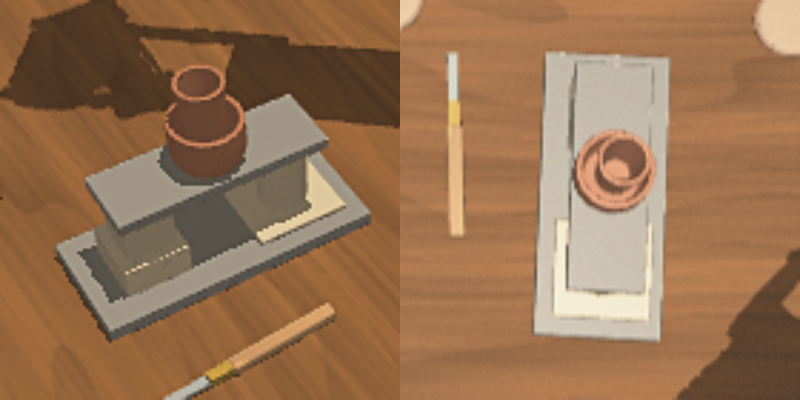

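The cup stands upright in the bowl (left 198,85), the shelf is flat and in line, and the tool is untouched. I'm handing the job in.

```bash
python3 -c "
from plant import bot
print(bot.finish_job())"
```

```text
the job is handed in; nothing more can be done
None
```

The kiln tier is built and handed in at about 39 s: both props on their seats, shelf flat and in line across them, bowl upright mid-shelf with the cup nested in it, and the turning tool and look-alikes left alone; the hand-in returned no verdict.

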